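# Unpin the can bay, park the locking pin in a side notch and swing the gate open

## Task

Open the gate of the can bay: draw the locking pin straight up out of the clevis that holds the gate bar shut, then hang the pin by its neck in the free side notch of the parking bracket, fully back in the notch with its flange resting on the plate, and let go of it. Then swing the gate bar open as far as it goes and let go. Leave the two cans, the bottle and the pin that already hangs in the bracket where they are.

Things in the scene. Friction and masses are not known exactly. Their poses are not given: they have to be found in the camera images.
- pin_grip (a point): Middle of the grip of the round plain steel locking pin (300 g, 154 mm long), upright in the clevis. From the top: grip 24 mm diameter, 48 mm long; flange 32 mm diameter, 6 mm thick; neck 12 mm diameter, 22 mm long; shank 20 mm diameter, 78 mm long, foot chamfered. This point is on the axis, 24 mm below the top, 30 mm above the flange's underside, 130 mm above the foot. z: up the axis.
- pin_flange (a point): On the pin's axis at the underside of its flange (top of the neck), 30 mm below pin_grip.
- pin: The locking pin as a whole; its origin is the centre of its foot, z up along the pin.
- clevis_top (a point): Centre of the bore's mouth on the top face (80 mm above the table) of the steel clevis, 46 mm square, open to the bay's front. The vertical 22 mm bore goes through its 10 mm top plate, the gate bar's tongue and the lower block. The pin's foot rests 68 mm below this point, so its shank stands 10 mm out of the top, with the neck above. z up.
- bay: Fixed can bay: dark steel base plate 150 x 250 x 12 mm with a low-walled tray. Origin on the table between clevis (y = -100 mm) and hinge post (y = +100 mm). -x is its front, to which the gate opens; the tray with the cans lies to +x, its walls 62 mm high, beginning 37 mm behind the line from clevis to hinge.
- gate (a joint): Gate bar, hinged at hinge_axis: 0 shut (tongue in the clevis), grows as it swings to the bay's front (clockwise seen from above), stop at 1.57 rad (fully open). Light friction, no spring: it stays where left.
- hinge_axis (a point): On the vertical hinge axis of the gate, 60 mm above the table.
- gate_knob (a point): Middle of the upright round black knob on the gate bar: 24 mm diameter, 40 mm high (80 to 120 mm above the table), 110 mm from the hinge axis. The steel bar under it is 14 mm thick, its top 73 mm above the table; the bar reaches to 222 mm from the hinge.
- bracket: Fixed parking bracket, dark steel with a bare metal plate on top: base 110 x 160 x 10 mm, upright at the back, level plate 8 mm thick, its top 130 mm above the table, 160 mm wide, reaching 32 mm to the front (-x) and 56 mm to the back (+x) of the notch seats. Origin on the table midway below the two seats.
- notch_a (a point): Seat centre of one notch, on top of the plate, at y = -35 mm of the bracket, axes as the bracket's. A slot 16 mm wide through the plate, open only at its front edge (-x), 32 mm from mouth to here, ending 8 mm behind here; mouth corners rounded 8 mm. Only the neck fits: the pin must enter level from the front, plate between shank and flange. Fully home, the axis is within a few mm of here.
- notch_b (a point): Seat centre of the other notch, the same, at y = +35 mm of the bracket. One of the two notches holds the tapered pin, the other is free.
- drift_flange (a point): On the axis of the short tapered steel pin that already hangs in one notch, at its flange's underside (at the plate's top). 32 mm flange, a 44 mm cross bar on top whose upper side stands 30 mm above this point. Leave it.
- can1_mid (a point): Middle of a can in the bay, 66 mm diameter, 110 mm high (top 122 mm above the table). Leave it.
- can2_mid (a point): Middle of the other can in the bay, the same size. Leave it.
- spray_mid (a point): Middle of a slim capped bottle standing on the table, 52 mm diameter, 170 mm high. Leave it.
There are look-alikes about, which are no part of the job. What is shaped like the pin but orange or red is not meant.

How it is judged:
On the way, in this order (a step that is already met when the one before it is completed fails the run):
1. the pin is drawn up out of the clevis, the gate still shut (height (world z) of pin_grip above 0.206 m and value of joint gate below 0.2 rad), for 0.05 s.
2. the pin hangs in the free notch, fully back, upright, flange on the plate, let go, the gate not yet open (((horizontal distance between pin_flange and notch_a below 0.009 m and z of pin_flange in the frame of notch_a between -0.004 and 0.004 m) or (horizontal distance between pin_flange and notch_b below 0.009 m and z of pin_flange in the frame of notch_b between -0.004 and 0.004 m)) and angle between pin_grip's own z axis and vertical below 0.12 rad and contact force between the fingers and pin below 0.1 N and value of joint gate below 0.5 rad), for 0.2 s.
3. the gate is swung open (value of joint gate above 1.4 rad), for 0.1 s.
At the end, for the whole second after the job is handed in: The pin hangs at rest in a notch, its axis within 9 mm of the seat, flange on the plate within 4 mm, tilted less than 0.12 rad, not held; the gate stands open past 1.40 rad (stop at 1.57) (((horizontal distance between pin_flange and notch_a below 0.009 m and z of pin_flange in the frame of notch_a between -0.004 and 0.004 m) or (horizontal distance between pin_flange and notch_b below 0.009 m and z of pin_flange in the frame of notch_b between -0.004 and 0.004 m)) and angle between pin_grip's own z axis and vertical below 0.12 rad and contact force between the fingers and pin below 0.1 N and value of joint gate above 1.4 rad and linear speed of pin below 0.02 m/s); the robot touches nothing.
It fails at once if a can in the bay is shifted more than 25 mm or tipped ((distance of can1_mid from where it was at the start of the episode above 0.025 m or angle between can1_mid's own z axis and vertical above 0.35 rad) or (distance of can2_mid from where it was at the start of the episode above 0.025 m or angle between can2_mid's own z axis and vertical above 0.35 rad)).
It fails at once if the bottle is shifted more than 25 mm or tipped (distance of spray_mid from where it was at the start of the episode above 0.025 m or angle between spray_mid's own z axis and vertical above 0.35 rad).
It fails at once if the pin already in the bracket is shifted more than 15 mm or tipped (distance of drift_flange from where it was at the start of the episode above 0.015 m or angle between drift_flange's own z axis and vertical above 0.35 rad).
It also fails if it takes over 70 s, if anything falls off the work surface, if the arm or the gripper's body presses on something with over 40 N, if the wrist force passes 120 N, or if a joint passes its speed limit or range.

## Robot

A 6-joint arm with a two-finger parallel gripper is mounted at the origin on the work surface. World frame = base frame: x ahead of the robot, y to its left, z up, the work surface at z = 0. Lengths are in m, angles in rad, forces in N, time in s.
With the tool pointing down it reaches from about 0.275 to 0.85 m from the base axis. Payload 19 kg.
Tool frame: the origin (TCP) lies between the finger pads; the fingertips stand 8 mm ahead of it and the grasp point (between the pads) lies 11 mm behind it; z points along the fingers, x is the direction in which the jaws open and shut, and the axes are right-handed (so a half turn about z gives the same grasp; the last joint's range is limited). The gripper opens to 85 mm and grips with 20 to 120 N. Pads are 22 mm wide; open, the fingers measure 114 mm over their backs; the gripper's body (76 mm by 85 mm) begins 54 mm behind the grasp point. The pads swing forward as they close: fully open they stand 13 mm farther back than shut.
Start: joints at [1.003, 0.15, 1.437, -0, 1.554, -0.134], TCP at [0.242, 0.522, 0.211] pointing down, gripper open.
Joint ranges: [-2.8, 2.8], [-0.68, 2.1], [0.12, 2.68], [-1.39, 4.53], [0.16, 2.79], [-2.81, 2.81]. Speed limits (rad/s): [1.89, 1.89, 2.22, 3.01, 3.01, 3.01].

## Interface

Orientations are given as a rotation vector (axis times angle).
In Python, from station import * gives the robot as it stands.
- The arm moves only by the tool carry_out, never from a script. Its argument "rows" is a list of rows, each an object of numbers: "x", "y", "z": the shift along the tool's x, y, z in cm; "rx", "ry", "rz": the turn, a rotation vector about the tool's x, y, z in rad; "claw": the gripper command: -1 is shut, 1 is fully open, values between are in proportion. A call has 1 to 20 rows; each row shifts and turns the pose as measured when the row begins, along the tool's axes as they then stand; what a row does not reach is not made up. A row lasts 1/12 s, in which the tool goes at most 41.7 mm and 7.16 degrees, less where a joint would pass 70% of its speed; a pose out of reach is approached as far as the arm can. A call is refused whole if a number of a shift passes 4.17 or a number of a turn 0.125, either way. A call with a gripper value outside its range is refused whole. The fingers move at their own pace and stop on an object; the grip force is fixed at half the most. Time passes only in rows, so rows that do not move let the fingers close. It gives the time, the measured TCP pose, the force and the opening at its end, in the units of the state.
- observe(): the state, without advancing time (a new reading comes with each control period).
- snapshot(name): name is "scene" or "top"; returns the picture (384x512x3 uint8, blue, green, red); there is no depth.
- camera_info(name): a dict with "fx", "fy", "cx", "cy" (pixels), "dist_coeffs" ([k1, k2, p1, p2, k3] as OpenCV has them; the pictures are not rectified), "origin" and "attitude" of the camera in the world. Camera axes: x right, y down, z forward; pixel columns grow to the right and rows downward; lengths in m; the calibration is good to about 2 mm. A picture is of the moment at which its call begins. camera_info takes no time and is no camera call.
- hand_in(): hands the job in, once; it reports no verdict.
The state is a dict: "time": time; "q": joint angles; "joint_vel": joint speeds; "joint_efforts": joint torques, N m; "ee_pos": TCP position; "orientation": TCP orientation; "ft_force": force on the tool from outside, world axes, zero at the start; "moment": the same for the moment, N m; "finger_gap": opening from 0.0 (shut) to 1.0 (fully open).
Only numpy, scipy, OpenCV 4.12 (cv2) and the standard library are available. Lean on these libraries where they do the work, as an engineer would, in place of code of your own. Each camera call takes 0.05 s, during which the arm holds its last target. There are 200 camera calls.

## Working session

There is one attempt and no reset: what is moved stays moved. The work goes in short steps, Python scripts to look and compute and a tool call to move; the robot and the scene stay as the last step left them, time stands still between calls to the robot, and variables do not carry over. Pictures are saved under pics/ and viewed, about 8 in all and at most 12, crops included, and the job is handed in when it is done.

Besides the shell and the picture viewer there is one more tool, called after "Call:" as a command line: name --argument value ..., lists and objects as JSON in quotes. carry_out: Moves the arm, as the interface text tells. Its arguments: {"type":"object","properties":{"rows":{"type":"array","items":{"type":"object","properties":{"x":{"type":"number"},"y":{"type":"number"},"z":{"type":"number"},"rx":{"type":"number"},"ry":{"type":"number"},"rz":{"type":"number"},"claw":{"type":"number"}}}}},"required":["rows"]}

```bash
mkdir -p pics; ls
python3 - <<'E'
from station import *
import cv2,numpy as np
for n in("scene","top"):
    c=camera_info(n);print(n,c)
    cv2.imwrite(f"pics/{n}0.png",snapshot(n))
print(observe())
E
```

```text
pics
scene {'fx': 482.74596911606574, 'fy': 482.74596911606574, 'cx': 250.3618226281135, 'cy': 189.00411750063637, 'dist_coeffs': array([0.0114842, 0.       , 0.       , 0.       , 0.       ]), 'origin': array([ 1.34062094, -0.07686542,  0.78424706]), 'attitude': array([-1.77363423, -1.61073156,  0.77025089])}
top {'fx': 395.5789971885005, 'fy': 395.5789971885005, 'cx': 258.0333064351112, 'cy': 195.90668661823256, 'dist_coeffs': array([-0.11234901,  0.        ,  0.        ,  0.        ,  0.        ]), 'origin': array([ 0.36904774, -0.00965206,  0.95486175]), 'attitude': array([-2.14103918,  2.146633  , -0.16633765])}
{'time': 0.1, 'q': array([ 1.00297102e+00,  1.50914945e-01,  1.43790309e+00,  2.83714468e-05,
        1.55383812e+00, -1.33993284e-01]), 'joint_vel': array([-4.23972395e-04,  1.20441825e-04, -2.15905692e-03,  1.83487143e-03,
       -9.47219063e-04,  4.12124205e-05]), 'joint_efforts': array([ 4.05462430e-03, -7.14386272e+01, -5.71802473e+01,  7.53091030e-07,
        7.12337176e-03, -1.00765210e-04]), 'ee_pos': array([0.24158025, 0.52153114, 0.21047965]), 'orientation': array([ 2.64712461e+00,  1.69105954e+00, -1.53387579e-03]), 'ft_force': array([-0.38772967, -0.33760118, -0.38963691]), 'moment': array([-0.06557521,  0.02214646, -0.0387247 ]), 'finger_gap': 1.0023754822140412}
```

View pics/scene0.png

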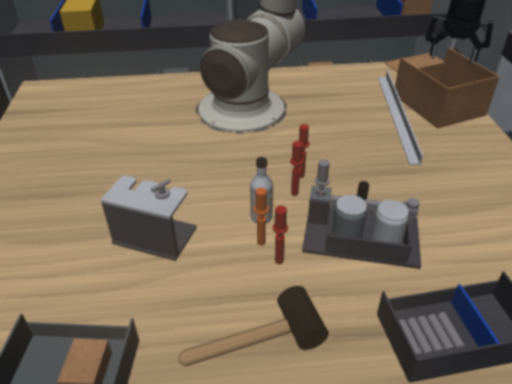

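View pics/top0.png

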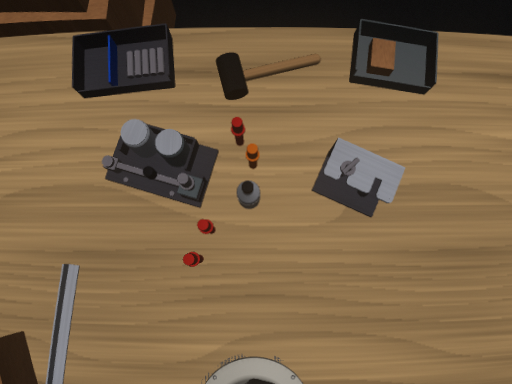

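The scene view shows the bay at (360,230), with the pin at (322,180), and the bracket at (150,210). The top view shows the clevis and pin at (187,182), knob (150,172), hinge (109,162), the hanging pin at (348,168), the free notch near (376,187), and the bottle at (248,193). I'll zoom in on these.

Run:
```python
import cv2,numpy as np
t=cv2.imread("pics/top0.png");s=cv2.imread("pics/scene0.png")
def z(im,x,y,w,h,k=5):
    c=cv2.resize(im[y:y+h,x:x+w],None,fx=k,fy=k,interpolation=cv2.INTER_CUBIC)
    c=cv2.convertScaleAbs(c,alpha=1.5,beta=20)
    for i in range(-(-x//10)*10,x+w,10):
        cv2.line(c,((i-x)*k,0),((i-x)*k,6 if i%20 else 14),(0,255,255),1)
        if i%20==0: cv2.putText(c,str(i),((i-x)*k+2,12),0,.35,(0,255,255))
    for i in range(-(-y//10)*10,y+h,10):
        cv2.line(c,(0,(i-y)*k),(6 if i%20 else 14,(i-y)*k),(0,255,255),1)
        if i%20==0: cv2.putText(c,str(i),(2,(i-y)*k+12),0,.35,(0,255,255))
    return c
a=z(t,100,115,120,95,);b=z(t,305,132,104,90)
cv2.imwrite("pics/za.png",a)
k=3.8
c=np.zeros((600,800,3),np.uint8)
p=z(t,100,118,125,90,3);q=z(t,308,132,104,90,4)
p2=z(s,300,150,125,120,3);q2=z(s,98,168,104,90,4)
c[:p.shape[0],:p.shape[1]]=p
c[:q.shape[0],380:380+q.shape[1]]=q[:, :420]
o=c[:,:]
h=p.shape[0]
c[600-90*3:600,:p2.shape[1]]=p2[:270]
c[365:365+235,380:380+q2.shape[1]]=q2[:235]
cv2.imwrite("pics/zoom.png",c)
```

```text
(no output)
```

View pics/zoom.png

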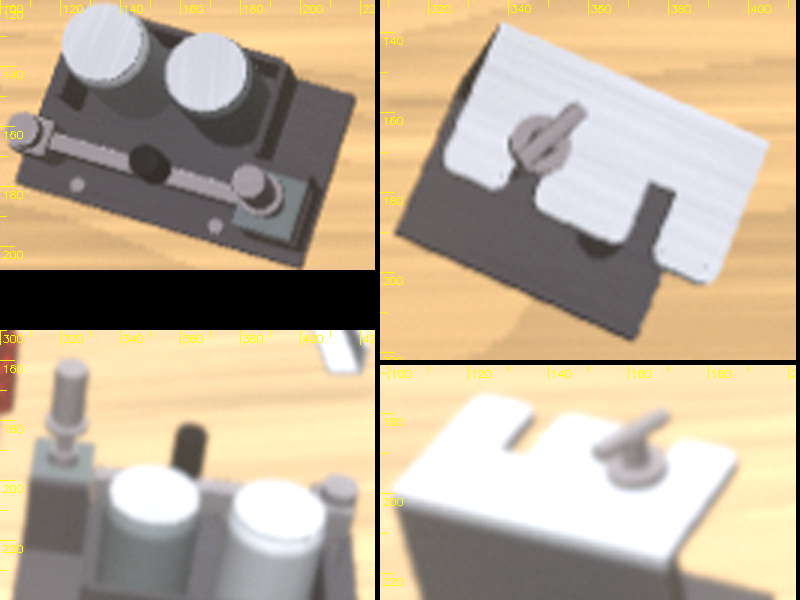

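The pin top is at about (184,179) in top and (324,162) in scene. The notch on the image right is free; its slot end is near (378,178). The dark half disc at (362,193) lies to the lower right, as the cans' shadows do, so it should be the hanging pin's shadow. Next I compute positions.

```bash
cat > h.py <<'E'
from station import *
import cv2,numpy as np
from scipy.spatial.transform import Rotation as R
def ray(n,uv):
    c=camera_info(n);K=np.array([[c['fx'],0,c['cx']],[0,c['fy'],c['cy']],[0,0,1]])
    p=cv2.undistortPoints(np.array(uv,float).reshape(-1,1,2),K,c['dist_coeffs'])[:,0]
    return c['origin'],np.c_[p,np.ones(len(p))]@R.from_rotvec(c['attitude']).as_matrix().T
def onz(n,uv,z):
    o,d=ray(n,uv);return o+d*((z-o[2])/d[:,2])[:,None]
def proj(n,P):
    c=camera_info(n);K=np.array([[c['fx'],0,c['cx']],[0,c['fy'],c['cy']],[0,0,1]])
    Ri=R.from_rotvec(c['attitude']).inv()
    return cv2.projectPoints(np.atleast_2d(P).astype(float),Ri.as_rotvec(),-Ri.apply(c['origin']),K,c['dist_coeffs'])[0][:,0]
E
python3 - <<'E'
from h import *
np.set_printoptions(precision=4,suppress=True)
im=cv2.imread("pics/top0.png");g=cv2.cvtColor(im,6)
print("plate px",im[160,375],im[210,300],im[205,355])
hsv=cv2.cvtColor(im,cv2.COLOR_BGR2HSV)
m=((hsv[...,1]<60)&(g>115)).astype(np.uint8)
m[:,:310]=0;m[:,412:]=0;m[:130]=0;m[225:]=0
cs,_=cv2.findContours(m,cv2.RETR_EXTERNAL,cv2.CHAIN_APPROX_NONE)
c=max(cs,key=cv2.contourArea);print(cv2.contourArea(c))
P=onz("top",c[:,0],.13)[:,:2]
r=cv2.minAreaRect((P*1000).astype(np.float32));print("rect",r);print(cv2.boxPoints(r))
print("pin top z.166",onz("top",[(184.3,179)],.166),onz("scene",[(323.7,162.3)],.166))
print("flange z.118",onz("top",[(186.7,181.3)],.118),"sc",onz("scene",[(322.3,190.5)],.118))
print("hinge?",onz("top",[(108,162)],.09),"knob top .12",onz("top",[(149.8,172)],.12),"sc",onz("scene",[(363.5,183.5)],.12))
print("cans",onz("top",[(134.5,133),(169,141)],.122))
print("drift flange",onz("top",[(348,168.2)],.136),"slot end",onz("top",[(378.5,177.7)],.13))
print("bottle top",onz("top",[(247,187)],.17), "scene",onz("scene",[(261.5,160)],.17))
print("reds table",onz("scene",[(279,260),(261,242),(295,192)],0))
print("bay base corners",onz("top",[(105,178),(200.5,206.5),(218.3,150)],.012))
E
```

```text
plate px [146 139 139] [ 82 122 152] [48 46 50]
2304.5
rect ((551.8195190429688, -241.56808471679688), (159.78582763671875, 87.41803741455078), 65.31212615966797)
[[ 478.7364 -295.9024]
 [ 558.1641 -332.4147]
 [ 624.9026 -187.2338]
 [ 545.4749 -150.7215]]
pin top z.166 [[0.525 0.138 0.166]] [[0.5317 0.1417 0.166 ]]
flange z.118 [[0.5294 0.1416 0.118 ]] sc [[0.5674 0.1353 0.118 ]]
hinge? [[0.5804 0.3293 0.09  ]] knob top .12 [[0.5499 0.2227 0.12  ]] sc [[0.5561 0.2275 0.12  ]]
cans [[0.638  0.2607 0.122 ]
 [0.6188 0.1825 0.122 ]]
drift flange [[ 0.5537 -0.2043  0.136 ]] slot end [[ 0.5343 -0.2714  0.13  ]]
bottle top [[0.5074 0.01   0.17  ]] scene [[0.5142 0.0105 0.17  ]]
reds table [[ 0.6488  0.0337 -0.    ]
 [ 0.5918  0.0008 -0.    ]
 [ 0.4288  0.1038  0.    ]]
bay base corners [[0.559  0.365  0.012 ]
 [0.4879 0.1258 0.012 ]
 [0.6279 0.0847 0.012 ]]
```

Call:
carry_out --rows '[{"z":-3.5,"claw":1},{"x":-1.8,"y":3.4,"claw":1},{"x":-1.8,"y":3.4,"claw":1},{"x":-1.8,"y":3.4,"claw":1},{"x":-1.8,"y":3.4,"claw":1},{"x":-1.8,"y":3.4,"claw":1},{"x":-1.8,"y":3.4,"claw":1},{"x":-1.8,"y":3.4,"claw":1},{"x":-1.8,"y":3.4,"claw":1},{"x":-1.8,"y":3.4,"claw":1},{"claw":1}]'

```text
$.rows[0]: bad value
```

Call:
carry_out --rows '[{"x":0,"y":0,"z":-3.5,"rx":0,"ry":0,"rz":0,"claw":1},{"x":-1.8,"y":3.4,"z":0,"rx":0,"ry":0,"rz":0,"claw":1},{"x":-1.8,"y":3.4,"z":0,"rx":0,"ry":0,"rz":0,"claw":1},{"x":-1.8,"y":3.4,"z":0,"rx":0,"ry":0,"rz":0,"claw":1},{"x":-1.8,"y":3.4,"z":0,"rx":0,"ry":0,"rz":0,"claw":1},{"x":-1.8,"y":3.4,"z":0,"rx":0,"ry":0,"rz":0,"claw":1},{"x":-1.8,"y":3.4,"z":0,"rx":0,"ry":0,"rz":0,"claw":1},{"x":-1.8,"y":3.4,"z":0,"rx":0,"ry":0,"rz":0,"claw":1},{"x":-1.8,"y":3.4,"z":0,"rx":0,"ry":0,"rz":0,"claw":1},{"x":0,"y":0,"z":0,"rx":0,"ry":0,"rz":0,"claw":1}]'

```text
time: 0.93
ee_pos: [0.4329, 0.2665, 0.2438]
orientation: [2.64, 1.699, -0.01]
ft_force: [0.7, 0.9, 0.1]
finger_gap: 1.002
```

```bash
cat >> h.py <<'E'
def d(p):
    s=observe();r=R.from_rotvec(s['orientation'])
    print("delta cm",np.round(r.inv().apply(np.array(p)-s['ee_pos'])*100,2),"tcp",np.round(s['ee_pos'],4),"z-axis",np.round(r.apply([0,0,1]),3),"x-axis",np.round(r.apply([1,0,0]),3),"F",np.round(s['ft_force'],1),"gap",round(s['finger_gap'],3),"t",s['time'])
E
python3 - <<'E'
from h import *
print(onz("scene",[(322.3,181.5)],.115))
for p in ([.525,.138],[.529,.140],[.532,.142]):
    print(p,proj("top",[[*p,.166],[*p,.118],[*p,.08]]).round(1).tolist(),proj("scene",[[*p,.166],[*p,.118],[*p,.08]]).round(1).tolist())
d([.528,.140,.245])
i=np.hstack([cv2.resize(snapshot("top")[145:205,145:225],None,fx=5,fy=5,interpolation=2),cv2.resize(snapshot("scene")[150:210,280:360],None,fx=5,fy=5,interpolation=2)])
cv2.imwrite("pics/p2.png",cv2.convertScaleAbs(i,alpha=1.5))
E
```

```text
[[0.53371192 0.14240747 0.115     ]]
[0.525, 0.138] [[184.3, 179.0], [188.3, 183.3], [191.2, 186.4]] [[321.3, 160.6], [319.6, 178.1], [318.4, 191.3]]
[0.529, 0.14] [[183.4, 177.1], [187.4, 181.5], [190.3, 184.6]] [[322.6, 161.6], [320.9, 179.2], [319.6, 192.4]]
[0.532, 0.142] [[182.4, 175.6], [186.5, 180.1], [189.5, 183.3]] [[323.9, 162.4], [322.1, 180.0], [320.7, 193.2]]
delta cm [-7.58 13.9  -0.09] tcp [0.4329 0.2665 0.2438] z-axis [-0.004 -0.005 -1.   ] x-axis [ 0.414  0.91  -0.007] F [0.7 0.9 0.1] gap 1.002 t 0.9333
```

View pics/p2.png

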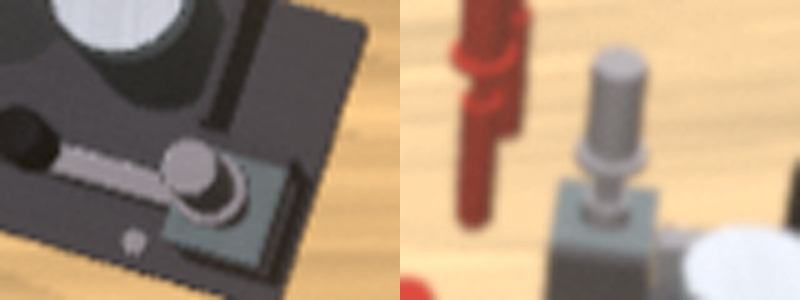

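Call:
carry_out --rows '[{"x":-1.84,"y":3.48,"z":0,"rx":0,"ry":0,"rz":0,"claw":1},{"x":-1.84,"y":3.48,"z":0,"rx":0,"ry":0,"rz":0,"claw":1},{"x":-1.84,"y":3.48,"z":0,"rx":0,"ry":0,"rz":0,"claw":1},{"x":-1.84,"y":3.48,"z":0,"rx":0,"ry":0,"rz":0,"claw":1},{"x":0,"y":0,"z":0,"rx":0,"ry":0,"rz":0,"claw":1}]'

```text
time: 1.45
ee_pos: [0.5273, 0.1478, 0.2434]
orientation: [-2.629, -1.717, 0.009]
ft_force: [0.4, 0.8, -0.6]
finger_gap: 0.998
```

```bash
python3 -c "
from h import *
d([.529,.142,.137]); s=observe();print((R.from_rotvec(s['orientation']).inv()*R.from_matrix(np.array([[.4177,.9086,0],[.9086,-.4177,0],[0,0,-1]]).T)).as_rotvec().round(4))"
```

```text
delta cm [-0.42  0.44 10.64] tcp [0.5273 0.1478 0.2434] z-axis [-0.006 -0.002 -1.   ] x-axis [ 0.402  0.916 -0.004] F [ 0.4  0.8 -0.6] gap 0.998 t 1.45
[-0.0045  0.0042  0.0171]
```

Call:
carry_out --rows '[{"x":-0.42,"y":0.44,"z":0,"rx":-0.0045,"ry":0.0042,"rz":0.017,"claw":1},{"x":0,"y":0,"z":2.5,"rx":0,"ry":0,"rz":0,"claw":1},{"x":0,"y":0,"z":2.5,"rx":0,"ry":0,"rz":0,"claw":1},{"x":0,"y":0,"z":2.5,"rx":0,"ry":0,"rz":0,"claw":0.5},{"x":0,"y":0,"z":2,"rx":0,"ry":0,"rz":0,"claw":0.5},{"x":0,"y":0,"z":0,"rx":0,"ry":0,"rz":0,"claw":0}]'

```text
time: 1.95
ee_pos: [0.5285, 0.1475, 0.1455]
orientation: [2.645, 1.695, 0.007]
ft_force: [-1.2, -0.6, -0.4]
finger_gap: 0.625
```

```bash
python3 -c "
from h import *
d([.529,.142,.137])
i=np.hstack([cv2.resize(snapshot('top')[145:205,145:225],None,fx=5,fy=5,interpolation=2),cv2.resize(snapshot('scene')[120:180,285:365],None,fx=5,fy=5,interpolation=2)])
cv2.imwrite('pics/p3.png',cv2.convertScaleAbs(i,alpha=1.5))"
```

```text
delta cm [-0.48  0.27  0.84] tcp [0.5285 0.1475 0.1455] z-axis [ 0.004  0.002 -1.   ] x-axis [0.418 0.908 0.003] F [-1.2 -0.6 -0.4] gap 0.625 t 1.95
```

View pics/p3.png

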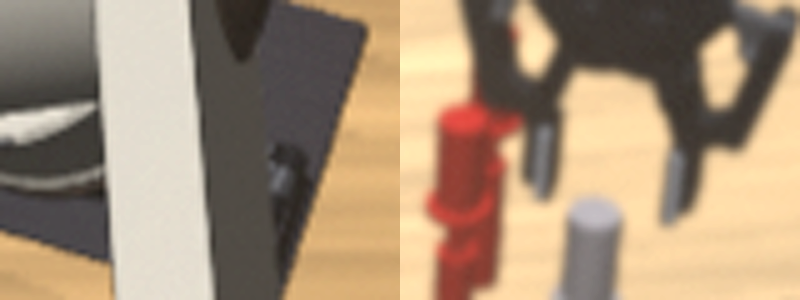

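```bash
python3 -c "
from h import *
s=observe();p=s['ee_pos'];x=np.array([.418,.908,0]);g=.0425*s['finger_gap']
for k in (-1,0,1):
  q=proj('scene',p+k*g*x)[0];print(q, (q-[285,120])*5+[400,0])
"
```

```text
[315.82803362 165.99323507] [554.14016811 229.96617534]
[325.53398585 167.88810427] [602.66992927 239.44052136]
[335.34933622 169.80398117] [651.74668108 249.01990585]
```

The tips straddle the pin in the scene view: finger middle at about x=609 and pin at 596. That is about 5 mm off along the jaws and agrees with my estimate, so I'll correct it.

Call:
carry_out --rows '[{"x":-0.48,"y":0.27,"z":0.4,"rx":0,"ry":0,"rz":0,"claw":0},{"x":0,"y":0,"z":0,"rx":0,"ry":0,"rz":0,"claw":0}]'

```text
time: 2.22
ee_pos: [0.5312, 0.1429, 0.148]
orientation: [2.641, 1.695, 0.017]
ft_force: [-0.6, -0.3, -0.5]
finger_gap: 0.499
```

```bash
python3 -c "
from h import *
d([.529,.142,.137])"
```

```text
delta cm [-0.18 -0.17  1.09] tcp [0.5312 0.1429 0.148 ] z-axis [ 0.011  0.003 -1.   ] x-axis [0.416 0.909 0.007] F [-0.6 -0.3 -0.5] gap 0.499 t 2.2167
```

Call:
carry_out --rows '[{"x":-0.15,"y":-0.15,"z":0.6,"rx":0.0087,"ry":-0.0073,"rz":0,"claw":0},{"x":0,"y":0,"z":0.5,"rx":0,"ry":0,"rz":0,"claw":0},{"x":0,"y":0,"z":0,"rx":0,"ry":0,"rz":0,"claw":0}]'

```text
time: 2.47
ee_pos: [0.5302, 0.1422, 0.1389]
orientation: [2.643, 1.696, 0.005]
ft_force: [-0.2, -0.6, -0.2]
finger_gap: 0.499
```

```bash
python3 -c "
from h import *
d([.529,.142,.137])"
```

```text
delta cm [-0.07 -0.1   0.19] tcp [0.5302 0.1422 0.1389] z-axis [ 0.004  0.    -1.   ] x-axis [0.417 0.909 0.002] F [-0.2 -0.6 -0.2] gap 0.499 t 2.4667
```

Close on the pin.

Call:
carry_out --rows '[{"x":-0.05,"y":-0.1,"z":0.1,"rx":0.003,"ry":-0.002,"rz":0,"claw":0},{"x":0,"y":0,"z":0,"rx":0,"ry":0,"rz":0,"claw":-1},{"x":0,"y":0,"z":0,"rx":0,"ry":0,"rz":0,"claw":-1},{"x":0,"y":0,"z":0,"rx":0,"ry":0,"rz":0,"claw":-1},{"x":0,"y":0,"z":0,"rx":0,"ry":0,"rz":0,"claw":-1}]'

```text
time: 2.88
ee_pos: [0.5294, 0.1421, 0.1384]
orientation: [2.644, 1.696, 0.001]
ft_force: [0.1, -0.2, -3.2]
finger_gap: 0.243
```

```bash
python3 -c "
from h import *
d([.529,.142,.137])"
```

```text
delta cm [-0.03 -0.03  0.14] tcp [0.5294 0.1421 0.1384] z-axis [ 0. -0. -1.] x-axis [0.417 0.909 0.   ] F [ 0.1 -0.2 -3.2] gap 0.243 t 2.8833
```

Call:
carry_out --rows '[{"x":0,"y":0,"z":0,"rx":0,"ry":0,"rz":0,"claw":-1},{"x":0,"y":0,"z":-0.7,"rx":0,"ry":0,"rz":0,"claw":-1},{"x":0,"y":0,"z":-0.7,"rx":0,"ry":0,"rz":0,"claw":-1}]'

```text
time: 3.13
ee_pos: [0.5285, 0.142, 0.1517]
orientation: [-2.644, -1.696, 0.004]
ft_force: [-0.4, 0.2, -2.1]
finger_gap: 0.239
```

```bash
python3 -c "
from h import *
d([.5294,.1421,.138])"
```

```text
delta cm [0.05 0.08 1.37] tcp [0.5285 0.142  0.1517] z-axis [-0.002 -0.    -1.   ] x-axis [ 0.417  0.909 -0.001] F [-0.4  0.2 -2.1] gap 0.239 t 3.1333
```

Free and low force; I continue upward, correcting the slight drift.

Call:
carry_out --rows '[{"x":0,"y":0.08,"z":-1.2,"rx":0,"ry":0,"rz":0,"claw":-1},{"x":0,"y":0.04,"z":-1.2,"rx":0,"ry":0,"rz":0,"claw":-1},{"x":0,"y":0.04,"z":-1.2,"rx":0,"ry":0,"rz":0,"claw":-1}]'

```text
time: 3.38
ee_pos: [0.5294, 0.1413, 0.1894]
orientation: [-2.643, -1.695, 0.007]
ft_force: [0.4, -0.5, -2.6]
finger_gap: 0.237
```

```bash
python3 -c "
from h import *
d([.5294,.1421,.138])"
```

```text
delta cm [ 0.09 -0.01  5.14] tcp [0.5294 0.1413 0.1894] z-axis [-0.005 -0.001 -1.   ] x-axis [ 0.417  0.909 -0.003] F [ 0.4 -0.5 -2.6] gap 0.237 t 3.3833
```

Call:
carry_out --rows '[{"x":0.05,"y":0,"z":-1.2,"rx":0,"ry":0,"rz":0,"claw":-1},{"x":0.03,"y":0,"z":-1.2,"rx":0,"ry":0,"rz":0,"claw":-1},{"x":0,"y":0,"z":-1.5,"rx":0,"ry":0,"rz":0,"claw":-1},{"x":0,"y":0,"z":-2.5,"rx":0,"ry":0,"rz":0,"claw":-1},{"x":0,"y":0,"z":-2.5,"rx":0,"ry":0,"rz":0,"claw":-1},{"x":0,"y":0,"z":-2.5,"rx":0,"ry":0,"rz":0,"claw":-1},{"x":0,"y":0,"z":-2.5,"rx":0,"ry":0,"rz":0,"claw":-1},{"x":0,"y":0,"z":0,"rx":0,"ry":0,"rz":0,"claw":-1}]'

```text
time: 4.05
ee_pos: [0.5289, 0.1419, 0.3422]
orientation: [-2.644, -1.696, 0.002]
ft_force: [0.2, 0.2, -2.3]
finger_gap: 0.237
```

```bash
python3 -c "
from h import *
n=np.array([.5263,-.2684]);bx=np.array([.9086,-.4177])
print('stage',n-.075*bx)
d([*(n-.075*bx),.34])
i=np.hstack([cv2.resize(snapshot('scene')[75:205,250:400],None,fx=4,fy=4,interpolation=2)])
cv2.imwrite('pics/p4.png',cv2.convertScaleAbs(i,alpha=1.4))"
```

```text
stage [ 0.458155  -0.2370725]
delta cm [-37.4    9.37   0.24] tcp [0.5289 0.1419 0.3422] z-axis [-0.001 -0.    -1.   ] x-axis [ 0.417  0.909 -0.001] F [ 0.2  0.2 -2.3] gap 0.237 t 4.05
```

View pics/p4.png

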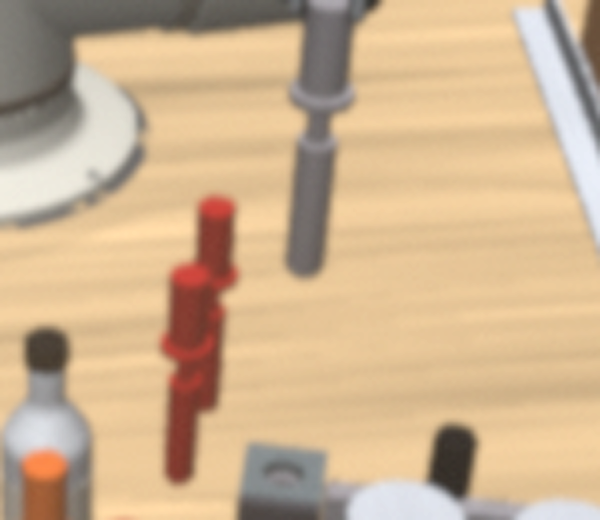

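The pin is out and gripped at its upper end (flange at zoom (320,97)), and the clevis bore is empty. I move it over to the front of the bracket.

Call:
carry_out --rows '[{"x":-2.5,"y":0.6,"z":0,"rx":0,"ry":0,"rz":0,"claw":-1},{"x":-3.5,"y":0.9,"z":0,"rx":0,"ry":0,"rz":0,"claw":-1},{"x":-3.5,"y":0.9,"z":0,"rx":0,"ry":0,"rz":0,"claw":-1},{"x":-3.5,"y":0.9,"z":0,"rx":0,"ry":0,"rz":0,"claw":-1},{"x":-3.5,"y":0.9,"z":0,"rx":0,"ry":0,"rz":0,"claw":-1},{"x":-3.5,"y":0.9,"z":0,"rx":0,"ry":0,"rz":0,"claw":-1},{"x":-3.5,"y":0.9,"z":0,"rx":0,"ry":0,"rz":0,"claw":-1},{"x":-3.5,"y":0.9,"z":0,"rx":0,"ry":0,"rz":0,"claw":-1},{"x":-3.5,"y":0.9,"z":0,"rx":0,"ry":0,"rz":0,"claw":-1},{"x":-3,"y":0.8,"z":0,"rx":0,"ry":0,"rz":0,"claw":-1},{"x":0,"y":0,"z":0,"rx":0,"ry":0,"rz":0,"claw":-1}]'

```text
time: 5.02
ee_pos: [0.4608, -0.2105, 0.3314]
orientation: [-2.63, -1.699, 0.016]
ft_force: [0.8, -0.1, -1.4]
finger_gap: 0.238
```

```bash
python3 -c "
from h import *
print(proj('scene',[[.529,.142,.316],[.529,.142,.216]]), 'seen flange (329,101)')
d([.4582,-.2371,.25])
s=observe();print((R.from_rotvec(s['orientation']).inv()*R.from_matrix(np.array([[.4177,.9086,0],[.9086,-.4177,0],[0,0,-1]]).T)).as_rotvec().round(4))"
```

```text
[[329.88306639  99.19094963]
 [325.53186967 142.10833499]] seen flange (329,101)
delta cm [-2.51  0.97  8.13] tcp [ 0.4608 -0.2105  0.3314] z-axis [-0.014  0.003 -1.   ] x-axis [ 0.411  0.912 -0.003] F [ 0.8 -0.1 -1.4] gap 0.238 t 5.0167
[-0.0142  0.0028  0.0071]
```

Call:
carry_out --rows '[{"x":-2.5,"y":0.97,"z":2,"rx":-0.0142,"ry":0.0028,"rz":0.007,"claw":-1},{"x":0,"y":0,"z":3,"rx":0,"ry":0,"rz":0,"claw":-1},{"x":0,"y":0,"z":3,"rx":0,"ry":0,"rz":0,"claw":-1},{"x":0,"y":0,"z":3,"rx":0,"ry":0,"rz":0,"claw":-1},{"x":0,"y":0,"z":3,"rx":0,"ry":0,"rz":0,"claw":-1},{"x":0,"y":0,"z":2,"rx":0,"ry":0,"rz":0,"claw":-1},{"x":0,"y":0,"z":0,"rx":0,"ry":0,"rz":0,"claw":-1}]'

```text
time: 5.6
ee_pos: [0.455, -0.2399, 0.1601]
orientation: [-2.647, -1.684, 0.002]
ft_force: [-1.1, 0.7, -3.5]
finger_gap: 0.242
```

```bash
python3 -c "
from h import *
d([.4582,-.2371,.163])
s=observe();print((R.from_rotvec(s['orientation']).inv()*R.from_matrix(np.array([[.4177,.9086,0],[.9086,-.4177,0],[0,0,-1]]).T)).as_rotvec().round(4))
c=np.zeros((520,800,3),np.uint8)
a=cv2.resize(snapshot('top')[130:230,308:408],None,fx=4,fy=4,interpolation=2)
b=cv2.resize(snapshot('scene')[125:255,95:195],None,fx=4,fy=4,interpolation=2)
c[:400,:400]=a;c[:,400:]=b
cv2.imwrite('pics/p5.png',cv2.convertScaleAbs(c,alpha=1.4))"
```

```text
delta cm [ 0.39  0.17 -0.29] tcp [ 0.455  -0.2399  0.1601] z-axis [-0.003  0.003 -1.   ] x-axis [0.424 0.906 0.001] F [-1.1  0.7 -3.5] gap 0.242 t 5.6
[-0.0043 -0.001  -0.0065]
```

View pics/p5.png

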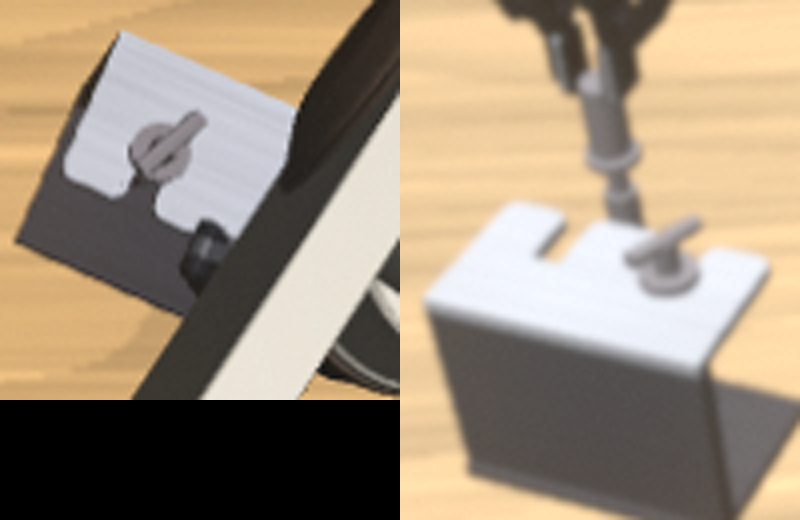

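```bash
python3 -c "
from h import *
f=lambda P:(proj('scene',P)-[95,125])*4+[400,0]
np.set_printoptions(precision=1,suppress=True)
print('corners BCD A',f([[.5582,-.3324,.13],[.6249,-.1872,.13],[.5455,-.1507,.13],[.4787,-.2959,.13]]))
n=np.array([.5263,-.2684]);bx=np.array([.9086,-.4177]);by=np.array([.4177,.9086])
for k in(.008,0,-.032,-.075): print(k,f([[*(n+k*bx),.13]]),f([[*(n+k*bx),.137]]))
print('drift',f([[*(n+.07*by),.13]]))
p=[.455,-.2399]
for z in (.112,.134,.14,.188): print(z,f([[*p,z]]))
"
```

```text
corners BCD A [[418.2 295.5]
 [694.5 362.5]
 [769.9 255.7]
 [507.1 196.7]]
0.008 [[541.3 257.1]] [[538.9 246.9]]
0 [[549. 248.]] [[546.7 237.8]]
-0.032 [[579.  212.5]] [[576.9 202.4]]
-0.075 [[617.3 167.2]] [[615.4 157.2]]
drift [[666.1 275. ]]
0.112 [[617.5 189.4]]
0.134 [[611.6 158.4]]
0.14 [[609.9 149.9]]
0.188 [[596.4  79. ]]
```

```bash
python3 -c "
from h import *
im=cv2.imread('pics/scene0.png');g=cv2.cvtColor(im,6);h=cv2.cvtColor(im,40)
print(g[200,130],g[230,140],g[180,100],h[200,130],h[180,100])
m=((h[...,1]<50)&(g>100)).astype(np.uint8);m[:,:95]=0;m[:,195:]=0;m[:165]=0;m[235:]=0
cs,_=cv2.findContours(m,0,1);c=max(cs,key=cv2.contourArea)
r=cv2.minAreaRect((onz('scene',c[:,0],.13)[:,:2]*1000).astype(np.float32));print(r,cv2.boxPoints(r))
print((cv2.approxPolyDP(c,2,True)[:,0]).tolist())
"
```

```text
167 54 146 [113  13 174] [ 17  86 166]
((547.5914916992188, -237.24916076660156), (164.7598876953125, 111.33728790283203), 65.78501892089844) [[ 463.0319  -289.5476 ]
 [ 564.57294 -335.21387]
 [ 632.1511  -184.95071]
 [ 530.61005 -139.28445]]
[[101, 201], [168, 217], [186, 194], [186, 189], [165, 188], [164, 194], [153, 191], [169, 181], [167, 179], [160, 183], [143, 180], [132, 190], [130, 187], [135, 178], [122, 175], [103, 195]]
```

```bash
cat >> h.py <<'E'
N=np.array([.5285,-.2683]);BX=np.array([.9086,-.4177]);BY=np.array([.4177,.9086])
def b():
    s=observe();q=s['ee_pos'][:2]-N
    print("rel notch mm x %.1f y %.1f flange z %.1f"%(1e3*q@BX,1e3*q@BY,1e3*(s['ee_pos'][2]-.026)),"F bracket",(np.array([s['ft_force'][:2]@BX,s['ft_force'][:2]@BY,s['ft_force'][2]])).round(1),
    "rot",(R.from_rotvec(s['orientation']).inv()*R.from_matrix(np.array([[.4177,.9086,0],[.9086,-.4177,0],[0,0,-1]]).T)).as_rotvec().round(4),"gap",round(s['finger_gap'],3),"t",round(s['time'],2))
E
python3 -c "
from h import *
b()"
```

```text
rel notch mm x -77.1 y -5.2 flange z 138.2 F bracket [-0.3  0.4 -1.9] rot [ 0.0002 -0.0001 -0.0063] gap 0.24 t 5.7
```

Call:
carry_out --rows '[{"x":0.52,"y":1.5,"z":0,"rx":0,"ry":0,"rz":-0.006,"claw":-1},{"x":0,"y":0,"z":0,"rx":0,"ry":0,"rz":0,"claw":-1},{"x":0,"y":0,"z":0,"rx":0,"ry":0,"rz":0,"claw":-1}]'

```text
time: 5.95
ee_pos: [0.4738, -0.2432, 0.1693]
orientation: [2.641, 1.692, 0.003]
ft_force: [0.2, 0.5, -2.6]
finger_gap: 0.236
```

```bash
python3 -c "
from h import *
b()"
```

```text
rel notch mm x -60.2 y -0.1 flange z 143.3 F bracket [-0.1  0.5 -2.6] rot [ 0.0054  0.0011 -0.0001] gap 0.236 t 5.95
```

Call:
carry_out --rows '[{"x":0.0,"y":0.6,"z":0.6,"rx":0.005,"ry":0.001,"rz":0,"claw":-1},{"x":0,"y":0.5,"z":0,"rx":0,"ry":0,"rz":0,"claw":-1},{"x":0,"y":0,"z":0,"rx":0,"ry":0,"rz":0,"claw":-1}]'

```text
time: 6.2
ee_pos: [0.4852, -0.2488, 0.1659]
orientation: [2.642, 1.693, 0.003]
ft_force: [0.7, 0.0, -3.0]
finger_gap: 0.238
```

```bash
python3 -c "
from h import *
b()"
```

```text
rel notch mm x -47.5 y -0.3 flange z 139.9 F bracket [ 0.6  0.3 -3. ] rot [0.0043 0.0009 0.    ] gap 0.238 t 6.2
```

Call:
carry_out --rows '[{"x":0.03,"y":0.8,"z":0.4,"rx":0.004,"ry":0.001,"rz":0,"claw":-1},{"x":0,"y":0.8,"z":0.1,"rx":0,"ry":0,"rz":0,"claw":-1},{"x":0,"y":0,"z":0,"rx":0,"ry":0,"rz":0,"claw":-1}]'

```text
time: 6.45
ee_pos: [0.5014, -0.2561, 0.161]
orientation: [2.645, 1.694, 0.001]
ft_force: [0.4, -1.0, -2.0]
finger_gap: 0.241
```

```bash
python3 -c "
from h import *
b()"
```

```text
rel notch mm x -29.7 y -0.2 flange z 135.0 F bracket [ 0.8 -0.7 -2. ] rot [ 0.0007 -0.0001 -0.0003] gap 0.241 t 6.45
```

Call:
carry_out --rows '[{"x":0.0,"y":0.7,"z":-0.2,"rx":0,"ry":0,"rz":0,"claw":-1},{"x":0,"y":0.6,"z":0,"rx":0,"ry":0,"rz":0,"claw":-1},{"x":0,"y":0,"z":0,"rx":0,"ry":0,"rz":0,"claw":-1}]'

```text
time: 6.7
ee_pos: [0.5145, -0.2622, 0.1627]
orientation: [-2.645, -1.694, 0.0]
ft_force: [-0.4, 0.0, -2.2]
finger_gap: 0.237
```

```bash
python3 -c "
from h import *
b()"
```

```text
rel notch mm x -15.2 y -0.3 flange z 136.7 F bracket [-0.4 -0.2 -2.2] rot [-0.0003 -0.0002 -0.0004] gap 0.237 t 6.7
```

Call:
carry_out --rows '[{"x":0.02,"y":0.6,"z":0,"rx":0,"ry":0,"rz":0,"claw":-1},{"x":0,"y":0.6,"z":0,"rx":0,"ry":0,"rz":0,"claw":-1},{"x":0,"y":0,"z":0,"rx":0,"ry":0,"rz":0,"claw":-1}]'

```text
time: 6.95
ee_pos: [0.5268, -0.2676, 0.1627]
orientation: [-2.645, -1.694, -0.0]
ft_force: [0.1, 1.2, -2.6]
finger_gap: 0.237
```

```bash
python3 -c "
from h import *
b()"
```

```text
rel notch mm x -1.8 y -0.1 flange z 136.7 F bracket [-0.4  1.1 -2.6] rot [-0.0003 -0.0002 -0.0003] gap 0.237 t 6.95
```

Nearly home. Small steps to feel for the notch's back.

Call:
carry_out --rows '[{"x":0,"y":0.2,"z":0.1,"rx":0,"ry":0,"rz":0,"claw":-1},{"x":0,"y":0.15,"z":0,"rx":0,"ry":0,"rz":0,"claw":-1},{"x":0,"y":0,"z":0,"rx":0,"ry":0,"rz":0,"claw":-1}]'

```text
time: 7.2
ee_pos: [0.5303, -0.2692, 0.1614]
orientation: [-2.644, -1.694, 0.0]
ft_force: [-0.3, 0.2, -2.1]
finger_gap: 0.24
```

```bash
python3 -c "
from h import *
b()"
```

```text
rel notch mm x 2.0 y -0.0 flange z 135.4 F bracket [-0.4  0.1 -2.1] rot [-0.0009 -0.0003 -0.0003] gap 0.24 t 7.2
```

Call:
carry_out --rows '[{"x":0,"y":0.15,"z":0.2,"rx":0,"ry":0,"rz":0,"claw":-1},{"x":0,"y":0,"z":0.15,"rx":0,"ry":0,"rz":0,"claw":-1},{"x":0,"y":0,"z":0,"rx":0,"ry":0,"rz":0,"claw":-1}]'

```text
time: 7.45
ee_pos: [0.5314, -0.2696, 0.1577]
orientation: [-2.644, -1.694, 0.001]
ft_force: [-1.5, 0.5, -1.0]
finger_gap: 0.242
```

```bash
python3 -c "
from h import *
b()"
```

```text
rel notch mm x 3.2 y -0.0 flange z 131.7 F bracket [-1.6 -0.2 -1. ] rot [-0.0015 -0.0002 -0.0003] gap 0.242 t 7.45
```

Call:
carry_out --rows '[{"x":0,"y":0,"z":0.2,"rx":0,"ry":0,"rz":0,"claw":-1},{"x":0,"y":0,"z":0.1,"rx":0,"ry":0,"rz":0,"claw":-1},{"x":0,"y":0,"z":0,"rx":0,"ry":0,"rz":0,"claw":-1}]'

```text
time: 7.7
ee_pos: [0.5316, -0.2698, 0.1572]
orientation: [2.644, 1.694, 0.001]
ft_force: [-0.8, 0.2, -3.6]
finger_gap: 0.241
```

```bash
python3 -c "
from h import *
b()"
```

```text
rel notch mm x 3.5 y -0.1 flange z 131.2 F bracket [-0.8 -0.2 -3.6] rot [ 0.0016  0.0004 -0.0003] gap 0.241 t 7.7
```

Call:
carry_out --rows '[{"x":0,"y":0,"z":0.25,"rx":0,"ry":0,"rz":0,"claw":-1},{"x":0,"y":0,"z":0.25,"rx":0,"ry":0,"rz":0,"claw":-1}]'

```text
time: 7.87
ee_pos: [0.5326, -0.2704, 0.1566]
orientation: [2.639, 1.691, 0.005]
ft_force: [-9.1, 5.5, 35.7]
finger_gap: 0.237
```

```bash
python3 -c "
from h import *
b()"
```

```text
rel notch mm x 4.6 y -0.2 flange z 130.6 F bracket [-10.6   1.2  35.7] rot [ 0.0075  0.0013 -0.0001] gap 0.237 t 7.87
```

The flange is down on the plate, so I ease off and open partway.

Call:
carry_out --rows '[{"x":0,"y":-0.05,"z":-0.05,"rx":0.007,"ry":0.001,"rz":0,"claw":-1},{"x":0,"y":0,"z":0,"rx":0,"ry":0,"rz":0,"claw":-0.2},{"x":0,"y":0,"z":0,"rx":0,"ry":0,"rz":0,"claw":-0.1},{"x":0,"y":0,"z":0,"rx":0,"ry":0,"rz":0,"claw":-0.1},{"x":0,"y":0,"z":0,"rx":0,"ry":0,"rz":0,"claw":-0.1}]'

```text
time: 8.28
ee_pos: [0.5326, -0.2704, 0.158]
orientation: [2.642, 1.693, 0.002]
ft_force: [-0.2, 0.9, 0.3]
finger_gap: 0.449
```

```bash
python3 -c "
from h import *
b()"
```

```text
rel notch mm x 4.6 y -0.2 flange z 132.0 F bracket [-0.6  0.7  0.3] rot [ 0.0035  0.0007 -0.0001] gap 0.449 t 8.28
```

Call:
carry_out --rows '[{"x":0,"y":0,"z":-0.8,"rx":0,"ry":0,"rz":0,"claw":-0.1},{"x":0,"y":0,"z":-1.5,"rx":0,"ry":0,"rz":0,"claw":-0.1},{"x":0,"y":0,"z":-2,"rx":0,"ry":0,"rz":0,"claw":-0.1},{"x":0,"y":0,"z":-2,"rx":0,"ry":0,"rz":0,"claw":-0.1},{"x":0,"y":0,"z":-3,"rx":0,"ry":0,"rz":0,"claw":-0.1},{"x":0,"y":0,"z":-3,"rx":0,"ry":0,"rz":0,"claw":-0.1},{"x":0,"y":0,"z":-2,"rx":0,"ry":0,"rz":0,"claw":-0.1}]'

```text
time: 8.87
ee_pos: [0.5305, -0.2691, 0.3034]
orientation: [-2.641, -1.692, 0.004]
ft_force: [0.0, 0.1, -0.2]
finger_gap: 0.448
```

```bash
python3 -c "
from h import *
d([.56,.16,.30])
b=cv2.resize(snapshot('scene')[95:255,90:210],None,fx=4,fy=3.7,interpolation=2)
cv2.imwrite('pics/p6.png',cv2.convertScaleAbs(b,alpha=1.4))
f=lambda P:(proj('scene',P)-[90,95])*[4,3.7]
print(f([[.5285,-.2683,.184],[.5285,-.2683,.13]]))"
```

```text
delta cm [ 40.21 -15.25   0.46] tcp [ 0.5305 -0.2691  0.3034] z-axis [-0.005  0.003 -1.   ] x-axis [0.418 0.908 0.001] F [ 0.   0.1 -0.2] gap 0.448 t 8.8667
[[150.57138568 268.22423513]
 [168.75364666 342.79276076]]
```

View pics/p6.png

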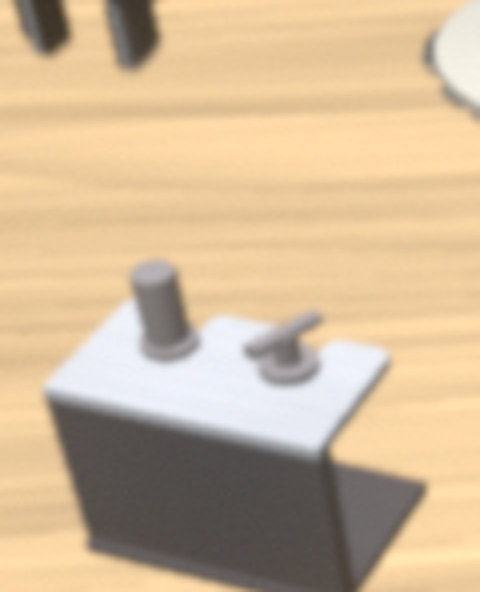

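The pin hangs upright at the free notch's seat: top at zoom (154,270), predicted (151,268), and flange on the plate. The other pin is unmoved. Now the gate: I travel at height to above the knob.

Call:
carry_out --rows '[{"x":2.5,"y":-1,"z":0,"rx":0,"ry":0,"rz":0,"claw":0.3},{"x":3.7,"y":-1.5,"z":0,"rx":0,"ry":0,"rz":0,"claw":0.3},{"x":3.7,"y":-1.5,"z":0,"rx":0,"ry":0,"rz":0,"claw":0.3},{"x":3.7,"y":-1.5,"z":0,"rx":0,"ry":0,"rz":0,"claw":0.3},{"x":3.7,"y":-1.5,"z":0,"rx":0,"ry":0,"rz":0,"claw":0.3},{"x":3.7,"y":-1.5,"z":0,"rx":0,"ry":0,"rz":0,"claw":0.3},{"x":3.7,"y":-1.5,"z":0,"rx":0,"ry":0,"rz":0,"claw":0.3},{"x":3.7,"y":-1.5,"z":0,"rx":0,"ry":0,"rz":0,"claw":0.3},{"x":3.7,"y":-1.5,"z":0,"rx":0,"ry":0,"rz":0,"claw":0.3},{"x":3.7,"y":-1.5,"z":0,"rx":0,"ry":0,"rz":0,"claw":0.3},{"x":3.7,"y":-1.5,"z":0,"rx":0,"ry":0,"rz":0,"claw":0.3},{"x":0,"y":0,"z":0,"rx":0,"ry":0,"rz":0,"claw":0.3}]'

```text
time: 9.92
ee_pos: [0.5505, 0.1718, 0.3115]
orientation: [2.648, 1.684, 0.006]
ft_force: [-1.0, 0.2, -0.2]
finger_gap: 0.651
```

```bash
cat >> h.py <<'E'
H=np.array([.584,.334])
def g(z):
    "target over the knob, jaws along bar (shut): delta and rotation"
    s=observe();r=R.from_rotvec(s['orientation']);t=R.from_matrix(np.array([[.276,.961,0],[.961,-.276,0],[0,0,-1]]).T)
    print("rot",(r.inv()*t).as_rotvec().round(3),"q",s['q'].round(2));d([.5538,.2285,z])
E
python3 -c "
from h import *
g(.107)"
```

```text
rot [ 0.005 -0.001 -0.158] q [ 0.17  0.14  1.25 -0.    1.75 -0.96]
delta cm [ 5.25 -2.21 20.45] tcp [0.5505 0.1718 0.3115] z-axis [ 0.005 -0.001 -1.   ] x-axis [0.424 0.906 0.001] F [-1.   0.2 -0.2] gap 0.651 t 9.9167
```

Call:
carry_out --rows '[{"x":2.6,"y":-1.1,"z":0,"rx":0,"ry":0,"rz":0,"claw":0.5},{"x":2.6,"y":-1.1,"z":0,"rx":0,"ry":0,"rz":-0.08,"claw":0.5},{"x":0,"y":0,"z":3,"rx":0,"ry":0,"rz":-0.08,"claw":0.5},{"x":0,"y":0,"z":3,"rx":0,"ry":0,"rz":0,"claw":0.5},{"x":0,"y":0,"z":3,"rx":0,"ry":0,"rz":0,"claw":0.5},{"x":0,"y":0,"z":3,"rx":0,"ry":0,"rz":0,"claw":0.5},{"x":0,"y":0,"z":0,"rx":0,"ry":0,"rz":0,"claw":0.5}]'

```text
time: 10.5
ee_pos: [0.553, 0.2356, 0.1898]
orientation: [2.489, 1.908, 0.013]
ft_force: [-0.9, -0.2, -1.3]
finger_gap: 0.753
```

```bash
python3 -c "
from h import *
g(.093)
cv2.imwrite('pics/p7.png',cv2.convertScaleAbs(cv2.resize(snapshot('scene')[130:250,300:430],None,fx=5,fy=5,interpolation=2),alpha=1.5))"
```

```text
rot [ 0.01  -0.003  0.017] q [ 0.28  0.21  1.42 -0.    1.51 -1.03]
delta cm [-0.7   0.18  9.68] tcp [0.553  0.2356 0.1898] z-axis [ 0.01   0.001 -1.   ] x-axis [0.26  0.966 0.003] F [-0.9 -0.2 -1.3] gap 0.753 t 10.5
```

View pics/p7.png

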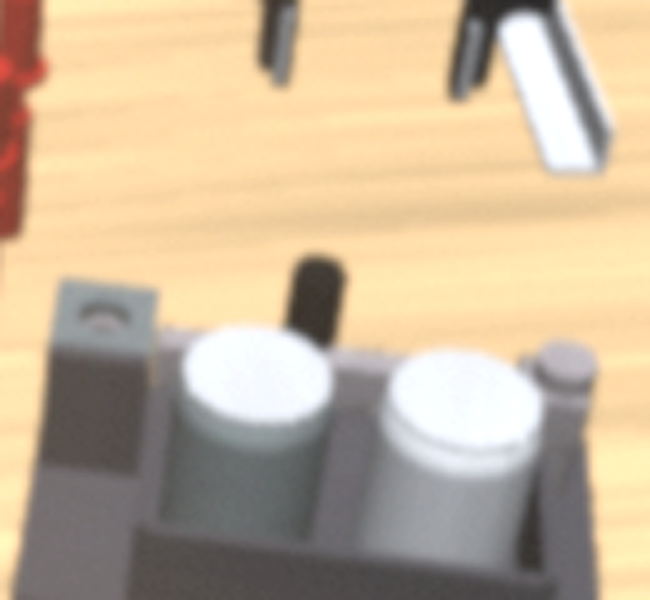

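The gate is still shut, with the knob's top at zoom (319,270), as measured before. I centre over it, descend and grip.

Call:
carry_out --rows '[{"x":-0.7,"y":0.18,"z":0,"rx":0.01,"ry":-0.003,"rz":0.017,"claw":0.5},{"x":0,"y":0,"z":2,"rx":0,"ry":0,"rz":0,"claw":0.5},{"x":0,"y":0,"z":2,"rx":0,"ry":0,"rz":0,"claw":0.5},{"x":0,"y":0,"z":2,"rx":0,"ry":0,"rz":0,"claw":0.3},{"x":0,"y":0,"z":2,"rx":0,"ry":0,"rz":0,"claw":0.3},{"x":0,"y":0,"z":0.5,"rx":0,"ry":0,"rz":0,"claw":0.3},{"x":0,"y":0,"z":0,"rx":0,"ry":0,"rz":0,"claw":0.3}]'

```text
time: 11.13
ee_pos: [0.5614, 0.2265, 0.123]
orientation: [2.513, 1.875, 0.028]
ft_force: [0.4, 1.1, 0.7]
finger_gap: 0.648
```

```bash
python3 -c "
from h import *
g(.093)"
```

```text
rot [ 0.016 -0.011 -0.009] q [ 0.26  0.24  1.51  0.    1.37 -1.03]
delta cm [-0.06 -0.83  2.99] tcp [0.5614 0.2265 0.123 ] z-axis [ 0.018  0.006 -1.   ] x-axis [0.284 0.959 0.011] F [0.4 1.1 0.7] gap 0.648 t 11.1333
```

Call:
carry_out --rows '[{"x":0,"y":-0.8,"z":0.8,"rx":0.016,"ry":-0.011,"rz":-0.009,"claw":0.2},{"x":0,"y":0,"z":1,"rx":0,"ry":0,"rz":0,"claw":0.2},{"x":0,"y":0,"z":0.8,"rx":0,"ry":0,"rz":0,"claw":0.2},{"x":0,"y":0,"z":0,"rx":0,"ry":0,"rz":0,"claw":0.2}]'

```text
time: 11.47
ee_pos: [0.5557, 0.229, 0.1007]
orientation: [2.508, 1.888, 0.006]
ft_force: [-0.0, 1.3, -0.6]
finger_gap: 0.6
```

```bash
python3 -c "
from h import *
g(.093)"
```

```text
rot [ 0.004 -0.002 -0.   ] q [ 0.26  0.26  1.53 -0.    1.35 -1.03]
delta cm [-0.1  -0.17  0.77] tcp [0.5557 0.229  0.1007] z-axis [ 0.004  0.001 -1.   ] x-axis [0.276 0.961 0.002] F [-0.   1.3 -0.6] gap 0.6 t 11.4667
```

Call:
carry_out --rows '[{"x":-0.1,"y":-0.15,"z":0.4,"rx":0.004,"ry":-0.002,"rz":0,"claw":-0.2},{"x":0,"y":0,"z":0.3,"rx":0,"ry":0,"rz":0,"claw":-0.2},{"x":0,"y":0,"z":0,"rx":0,"ry":0,"rz":0,"claw":-1},{"x":0,"y":0,"z":0,"rx":0,"ry":0,"rz":0,"claw":-1},{"x":0,"y":0,"z":0,"rx":0,"ry":0,"rz":0,"claw":-1}]'

```text
time: 11.88
ee_pos: [0.5541, 0.2289, 0.094]
orientation: [-2.509, -1.89, -0.0]
ft_force: [0.1, -0.1, -3.3]
finger_gap: 0.23
```

```bash
python3 -c "
from h import *
g(.093)"
```

```text
rot [-0. -0. -0.] q [ 0.26  0.27  1.54  0.    1.34 -1.03]
delta cm [-0.04 -0.02  0.1 ] tcp [0.5541 0.2289 0.094 ] z-axis [ 0.  0. -1.] x-axis [0.276 0.961 0.   ] F [ 0.1 -0.1 -3.3] gap 0.23 t 11.8833
```

Knob gripped (gap as with the 24 mm pin). I swing along the arc in a few rows, then check.

Call:
carry_out --rows '[{"x":0.03,"y":-0.6,"z":0,"rx":0,"ry":0,"rz":0.055,"claw":-1},{"x":0.04,"y":-0.8,"z":0,"rx":0,"ry":0,"rz":0.073,"claw":-1},{"x":0.04,"y":-0.8,"z":0,"rx":0,"ry":0,"rz":0.073,"claw":-1}]'

```text
time: 12.13
ee_pos: [0.5344, 0.2369, 0.094]
orientation: [2.69, 1.622, 0.001]
ft_force: [0.6, 2.6, 0.1]
finger_gap: 0.236
```

```bash
cat >> h.py <<'E'
def a():
    s=observe();v=s['ee_pos'][:2]-H;x=R.from_rotvec(s['orientation']).as_matrix()
    th=np.arctan2(-.961,-.276)-np.arctan2(v[1],v[0]);yaw=np.arctan2(.961,.276)-np.arctan2(x[1,0],x[0,0])
    print("gate %.3f tool turn %.3f radius mm %.1f z %.4f"%((th+np.pi)%(2*np.pi)-np.pi,yaw,1e3*np.hypot(*v),s['ee_pos'][2]),"F tool",(x.T@s['ft_force']).round(1),"tilt",x[:2,2].round(3),"gap",round(s['finger_gap'],3),"t",round(s['time'],2))
E
python3 -c "
from h import *
a()"
```

```text
gate 0.193 tool turn 0.206 radius mm 109.0 z 0.0940 F tool [ 2.6 -0.7 -0.1] tilt [0.001 0.   ] gap 0.236 t 12.13
```

Forces are tiny and the radius holds, so I continue.

Call:
carry_out --rows '[{"x":0.05,"y":-0.9,"z":0,"rx":0,"ry":0,"rz":0.075,"claw":-1},{"x":0.04,"y":-0.9,"z":0,"rx":0,"ry":0,"rz":0.08,"claw":-1},{"x":0.04,"y":-0.9,"z":0,"rx":0,"ry":0,"rz":0.08,"claw":-1},{"x":0.04,"y":-0.9,"z":0,"rx":0,"ry":0,"rz":0.08,"claw":-1},{"x":0.04,"y":-0.9,"z":0,"rx":0,"ry":0,"rz":0.08,"claw":-1}]'

```text
time: 12.55
ee_pos: [0.4991, 0.2663, 0.094]
orientation: [2.967, 1.032, 0.004]
ft_force: [4.6, 2.8, -4.6]
finger_gap: 0.233
```

```bash
python3 -c "
from h import *
a()"
```

```text
gate 0.618 tool turn 0.622 radius mm 108.6 z 0.0940 F tool [5.4 0.6 4.6] tilt [0.002 0.001] gap 0.233 t 12.55
```

Call:
carry_out --rows '[{"x":0.05,"y":-0.9,"z":0,"rx":0,"ry":0,"rz":0.08,"claw":-1},{"x":0.05,"y":-0.9,"z":0,"rx":0,"ry":0,"rz":0.08,"claw":-1},{"x":0.05,"y":-0.9,"z":0,"rx":0,"ry":0,"rz":0.08,"claw":-1},{"x":0.05,"y":-0.9,"z":0,"rx":0,"ry":0,"rz":0.08,"claw":-1},{"x":0.05,"y":-0.9,"z":0,"rx":0,"ry":0,"rz":0.08,"claw":-1}]'

```text
time: 12.97
ee_pos: [0.4789, 0.3079, 0.094]
orientation: [3.117, 0.389, 0.007]
ft_force: [3.2, 0.7, -2.9]
finger_gap: 0.235
```

```bash
python3 -c "
from h import *
a()"
```

```text
gate 1.048 tool turn 1.043 radius mm 108.3 z 0.0940 F tool [3.3 0.1 2.9] tilt [0.004 0.   ] gap 0.235 t 12.97
```

Call:
carry_out --rows '[{"x":0.05,"y":-0.9,"z":0,"rx":0,"ry":0,"rz":0.08,"claw":-1},{"x":0.05,"y":-0.9,"z":0,"rx":0,"ry":0,"rz":0.08,"claw":-1},{"x":0.05,"y":-0.9,"z":0,"rx":0,"ry":0,"rz":0.08,"claw":-1},{"x":0.05,"y":-0.9,"z":0,"rx":0,"ry":0,"rz":0.08,"claw":-1},{"x":0.05,"y":-0.8,"z":0,"rx":0,"ry":0,"rz":0.08,"claw":-1}]'

```text
time: 13.38
ee_pos: [0.4774, 0.3532, 0.094]
orientation: [3.129, -0.27, 0.008]
ft_force: [1.0, -0.2, -0.8]
finger_gap: 0.232
```

```bash
python3 -c "
from h import *
a()"
```

```text
gate 1.469 tool turn 1.463 radius mm 108.3 z 0.0940 F tool [1.  0.  0.8] tilt [ 0.005 -0.001] gap 0.232 t 13.38
```

Gently on to the stop.

Call:
carry_out --rows '[{"x":0.03,"y":-0.7,"z":0,"rx":0,"ry":0,"rz":0.05,"claw":-1},{"x":0.02,"y":-0.5,"z":0,"rx":0,"ry":0,"rz":0.03,"claw":-1},{"x":0,"y":-0.4,"z":0,"rx":0,"ry":0,"rz":0,"claw":-1}]'

```text
time: 13.63
ee_pos: [0.4805, 0.3664, 0.0937]
orientation: [3.105, -0.41, 0.006]
ft_force: [-19.2, -58.5, 22.3]
finger_gap: 0.239
```

```bash
python3 -c "
from h import *
a()"
```

```text
gate 1.594 tool turn 1.554 radius mm 108.4 z 0.0937 F tool [ -3.2  61.6 -21.8] tilt [ 0.002 -0.01 ] gap 0.239 t 13.63
```

At the stop (reaction 62 N). I relax, open and rise.

Call:
carry_out --rows '[{"x":0,"y":0.1,"z":-0.05,"rx":0,"ry":0,"rz":0,"claw":-1},{"x":0,"y":0,"z":0,"rx":0,"ry":0,"rz":0,"claw":0},{"x":0,"y":0,"z":0,"rx":0,"ry":0,"rz":0,"claw":0.1},{"x":0,"y":0,"z":0,"rx":0,"ry":0,"rz":0,"claw":0.1},{"x":0,"y":0,"z":0,"rx":0,"ry":0,"rz":0,"claw":0.1},{"x":0,"y":0,"z":-1.5,"rx":0,"ry":0,"rz":0,"claw":0.1},{"x":0,"y":0,"z":-2.5,"rx":0,"ry":0,"rz":0,"claw":0.1},{"x":0,"y":0,"z":-3,"rx":0,"ry":0,"rz":0,"claw":0.1},{"x":0,"y":0,"z":-3,"rx":0,"ry":0,"rz":0,"claw":0.1},{"x":0,"y":0,"z":-3,"rx":0,"ry":0,"rz":0,"claw":0.1},{"x":0,"y":0,"z":0,"rx":0,"ry":0,"rz":0,"claw":0.1}]'

```text
time: 14.55
ee_pos: [0.4791, 0.366, 0.2285]
orientation: [3.102, -0.408, 0.001]
ft_force: [1.0, -0.1, 0.5]
finger_gap: 0.547
```

```bash
python3 -c "
from h import *
d([.5,.3,.3])
cv2.imwrite('pics/p8.png',cv2.convertScaleAbs(cv2.resize(snapshot('scene')[100:270,90:440],None,fx=2.2,fy=2.2,interpolation=2),alpha=1.4))"
```

```text
delta cm [ 3.74  5.92 -7.07] tcp [0.4791 0.366  0.2285] z-axis [-0.001 -0.013 -1.   ] x-axis [ 0.966 -0.258  0.002] F [ 1.  -0.1  0.5] gap 0.547 t 14.55
```

View pics/p8.png

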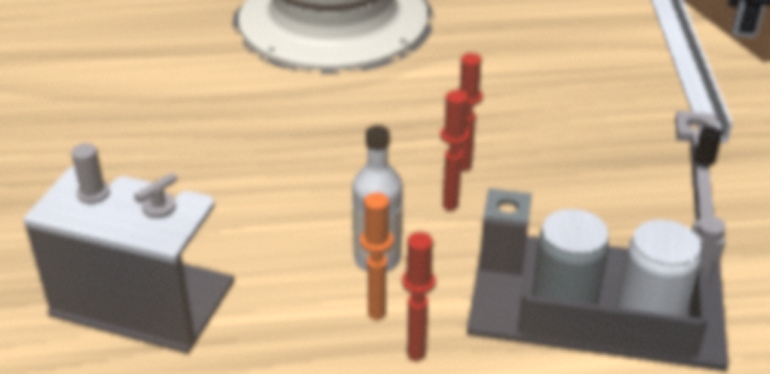

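The gate stands open: the bar runs from the hinge at zoom (710,230) to the knob at (708,140). The pin hangs upright at (90,175), and the cans, bottle and other pin are unmoved. One number check, then I hand in.

```bash
python3 -c "
from h import *
k=onz('scene',[(708/2.2+90,130/2.2+100)],.12)[0,:2];v=k-H
print('knob',k,'gate',np.arctan2(-.961,-.276)-np.arctan2(v[1],v[0])+2*np.pi, np.hypot(*v))
print(hand_in())"
```

```text
knob [0.48162507 0.36039812] gate 1.54348279130972 0.10572363158225032
the job is handed in; nothing more can be done
None
```

I finished the whole job and handed it in at about 14.6 s; `hand_in()` reports no verdict.

- **Pin drawn:** I gripped the pin at the upper part of its grip and drew it straight up out of the clevis. The only load I saw was about its own weight, and the gate stayed shut.
- **Pin hung:** I carried it over the bottle to the front of the bracket and slid it level into the free notch (notch_a). It met the back of the notch, I set the flange on the plate (about 36 N of contact) and let go. The later picture shows it upright at the seat, within about 1–2 mm of where I predicted it.
- **Gate opened:** I gripped the knob and swung it along its arc. The stop pushed back with about 62 N, then I let go and rose clear.

**Last checks:**
- The final picture shows the pin hanging, and the cans, bottle and other pin apparently where they were. I judged that by eye and did not measure their shift.
- The knob's position in the picture puts the gate at about 1.54 rad. The arm read 1.59 at the stop while still pressing.
- The measured radius was 106–108 mm instead of 110 mm, which fits the calibration error.
- The tool was touching nothing; its force reading was about 1 N.

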